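Open the filter lid of a dust extractor

TASK

The filter of the portable dust extractor on the bench is due for a change. With your fingertips press the snap tab behind the filter lid down until the lid springs forward, then push the lid along its rails, away from the tab, until it is off its seat: the filter completely uncovered and the lid out from under the rails, lying flat on the machine's deck. The lid is only to be pushed, never lifted or tipped; leave the things standing round the machine where they are.

Things in the scene. Friction and masses are not known exactly. Their poses are not given: they have to be found in the camera images.
- extractor: Portable dust extractor, a grey box 240 mm (x) by 374 mm (y) by 160 mm high, fixed on the bench. Origin: centre of its underside, z up. On top, along its own y axis on the midline x = 0, runs the filter lid's way: the snap tab at the -y end, then the lid's seat, then the open deck. All heights below are from the deck, 160 mm above this origin. The lid slides to +y only.
- seat (a point): Where the closed lid's centre lies, on the deck level (extractor y -70 mm; axes as the extractor's). Rails with lips, 65 to 90 mm either side of the midline and 12 mm high, hold the lid's side flanges down from 70 mm behind (-y) to 50 mm ahead (+y) of this point. The white pleated filter lies in a well under the lid, 45 mm either way along y.
- deck (a point): Middle of the open deck (extractor y +70 mm, deck level), where the lid ends up. Side guides 77 mm either side of the midline and an end rim 85 mm to +y of this point, all 8 mm high. The lid is clear of rails and filter once its centre is nearer than 25 mm to this point along y, and meets the end rim 20 mm past it.
- tab_top (a point): Centre of the top of the snap tab: black thumb pad 44 mm (extractor x) by 31 mm (y) on the midline behind the lid's rear edge. Unpressed its top is 16 mm high, 10 mm above the lid's rear ledge. It moves straight down and springs back: 2.4 N starts it, 8.4 N takes it to its stop. It lets the lid go about 6 mm down. Beside it, 30 to 58 mm off the midline, stand 10 mm high spring housings.
- snap_tab (a joint): How far the snap tab is pressed down, m: 0 free, 0.010 at its stop.
- lid_center (a point): Centre of the black filter lid's flange plate (150 mm in x, 130 mm in y, 6 mm thick), half-way up it: 3 mm above the deck. Axes as the extractor's. About 0.17 kg. Latched, it cannot slide. When the tab is pressed, spring pins behind it push it about 16 mm to +y (20 mm at most); then it slides freely (1 to 2 N) and stays where it is left.
- push_face (a point): Middle of the rear (-y) face of the lid's raised panel, 29 mm to -y of lid_center, 14 mm above the deck. The panel is 100 mm (x) by 90 mm (y) and stands 16 mm above the flange, its top 22 mm above the deck. Behind this face the flange is a flat ledge 36 mm deep, 6 mm above the deck: room for fingertips to push the face to +y.
- lid: The filter lid as a whole: origin on the underside of its flange plate, 3 mm below lid_center, axes the same.
- flask: Bystander: steel vacuum flask with black cap, 70 mm across, 216 mm high, standing near the tab end; origin at the centre of its foot.
- spare_filter: Bystander: new pleated filter cartridge in a white frame, 86 x 86 x 28 mm, lying on the bench off the deck end; origin at the centre of its underside.
- sanding_block: Bystander: cork sanding block 65 x 110 x 30 mm lying beyond the machine; origin at the centre of its underside.
- bun_foot: Bystander: turned wooden bun foot, 76 mm across, 90 mm high, standing beyond the machine; origin at the centre of its underside.
Things that resemble listed ones, but are neither listed nor needed, are in the scene too. What is meant by the lid is not purple, and is the larger of those in its own colour.

How it is judged (in metres and radians):
On the way, in this order (a step that is already met when the one before it is completed fails the run):
1. the snap tab is pressed in by the fingers (value of joint snap_tab above 0.0045 m and contact force between the fingers and anything else above 1 N), for 0.02 s.
2. the lid is pushed along the rails, out over the deck (y of lid_center in the frame of extractor above 0 m), for 0.1 s.
At the end, for the whole second after the job is handed in: Lid centre 45 to 95 mm to +y of the extractor's middle (115 mm or more from its closed place), within 8 mm of the midline, flat on the deck (height within 3 mm, tilt under 0.04 rad) and at rest; tab back up; the four bystanders upright (0.1 rad) and within 20 mm of their start (y of lid_center in the frame of extractor between 0.045 and 0.095 m and x of lid_center in the frame of extractor between -0.008 and 0.008 m and z of lid_center in the frame of extractor between 0.16 and 0.166 m and angle between lid_center's own z axis and vertical below 0.04 rad and linear speed of lid below 0.02 m/s and value of joint snap_tab below 0.002 m and distance of each of flask, spare_filter, sanding_block, bun_foot from where it was at the start of the episode below 0.02 m and angle between each of flask, spare_filter, sanding_block, bun_foot's own z axis and vertical below 0.1 rad); the robot touches nothing.
It fails at once if the lid is lifted (more than 10 mm off its runners) or tipped (z of lid_center in the frame of extractor above 0.173 m or angle between lid_center's own z axis and vertical above 0.2 rad).
It fails at once if a thing standing round the machine is moved more than 20 mm or tipped (distance of any of flask, spare_filter, sanding_block, bun_foot from where it was at the start of the episode above 0.02 m or angle between any of flask, spare_filter, sanding_block, bun_foot's own z axis and vertical above 0.25 rad).
It also fails if it takes over 38 s, if anything falls off the work surface, if the arm or the gripper's body presses on something with over 40 N, if the wrist force passes 120 N, or if a joint passes its speed limit or range.

ROBOT

A 6-joint arm with a two-finger parallel gripper is mounted at the origin on the work surface. World frame = base frame: x ahead of the robot, y to its left, z up, the work surface at z = 0. Lengths are in mm, angles in rad, forces in N, time in s.
With the tool pointing down it reaches from about 375 to 900 mm from the base axis. Payload 3.1 kg.
Tool frame: the origin (TCP) lies midway between the tips of the shut fingers; the grasp point (between the pads) lies 19 mm behind it (manip.pinch_z is the distance from the TCP to the grasp point, in mm); z points along the fingers, y is the direction in which the jaws open and shut (so a half turn about z gives the same grasp; the last joint's range is limited). The gripper opens to 87 mm and grips with 3 to 60 N. Pads are 19 mm wide; open, the fingers measure 117 mm over their backs; the gripper's body (75 mm by 190 mm) begins 51 mm behind the grasp point.
Start: joints at [0.96, 0.527, 1.433, -0, 1.181, -0.178], TCP at [262.092, 567.366, 222.548] pointing down, gripper open.
Joint ranges: [-3.08, 3.08], [-0.75, 2.2], [0.22, 2.44], [-1.43, 4.57], [0, 2.65], [-2.85, 2.85]. Speed limits (rad/s): [2.79, 2.79, 3.14, 3.14, 3.14, 3.14].

INTERFACE

Orientations are given as a unit quaternion [w, x, y, z].
In Python, from bench import get_obs, cams, job, manip gives the robot as it stands.
- The arm moves only by the shell command python3 -m crank 'ROWS' [FORCE]. ROWS is JSON, a list of rows, each a list of 3 entries, a list of its own where there are three numbers: the shift along the tool's x, y, z each as a share of 0.025 m, from -1 to 1, then the turn, a rotation vector about the tool's x, y, z each as a share of 0.1 rad, from -1 to 1, then the opening, from 0 (shut) to 1 (fully open). A call has 1 to 10 rows; each row shifts and turns the commanded pose from where the row before left it, along the tool's axes as they then stand; what a row does not reach is not made up. A row lasts 1/12 s, in which the tool goes at most 41.7 mm and 7.16 degrees, less where a joint would pass 70% of its speed; a pose out of reach is approached as far as the arm can. A call with a number of a shift or a turn outside -1 to 1 is refused whole. A call with a gripper value outside its range is refused whole. The fingers move at their own pace and stop on an object; FORCE is the grip in N (left out, the last holds). Time passes only in rows, so rows that do not move let the fingers close. It gives the time, the measured TCP pose, the force and the opening at its end, in the units of the state.
- get_obs(): the state, without advancing time (a new reading comes with each control period).
- cams.snapshot(name): name is "scene" or "top" or "wrist"; returns (picture, depth): 384x512x3 uint8, red, green, blue; 384x512 float32, mm along the optical axis (not along the pixel's ray), 0 where there is no reading.
- cams.camera_model(name): a dict with "mtx" (3x3 intrinsics, pixels), "T" (4x4, takes a point from camera to world coordinates); the wrist camera has in their place "hand_eye" (4x4, takes a point from camera to tool coordinates, whose origin is the TCP and whose axes are the flange's). Camera axes: x right, y up, looking along -z (the intrinsics and any distortion apply to the point x, -y, -z); pixel columns grow to the right and rows downward; lengths in mm; the calibration is good to about 2 mm. A picture is of the moment at which its call begins: read the wrist's pose just before it. camera_model takes no time and is no camera call.
- job.job_done(): hands the job in, once; it reports no verdict.
The state is a dict: "time_s": time; "qpos": joint angles; "qvel": joint speeds; "joint_torque": joint torques, N m; "tool_pos": TCP position; "tcp_rot": TCP orientation; "force": force on the tool from outside, world axes, zero at the start; "wrist_torque": the same for the moment, N m; "width": finger opening in mm.
Only numpy, scipy, OpenCV 4.12 (cv2) and the standard library are available. Lean on these libraries where they do the work, as an engineer would, in place of code of your own. Each camera call takes 0.05 s, during which the arm holds its last target. There are 200 camera calls.

## Working session

There is one attempt and no reset: what is moved stays moved. The work goes in short steps, Python scripts to look and compute and a shell command to move; the robot and the scene stay as the last step left them, time stands still between calls to the robot, and variables do not carry over. Pictures are saved under pics/ and viewed, about 8 in all and at most 12, crops included, and the job is handed in when it is done.

```bash
mkdir -p pics; ls
cat > h.py <<'E'
import numpy as np,cv2
from bench import get_obs,cams,job,manip
from scipy.spatial.transform import Rotation as R
def snap(n,f):
    o=get_obs(); im,d=cams.snapshot(n); m=cams.camera_model(n)
    if n=='wrist':
        q=o['tcp_rot'];T=np.eye(4);T[:3,:3]=R.from_quat([q[1],q[2],q[3],q[0]]).as_matrix();T[:3,3]=o['tool_pos'];T=T@np.array(m['hand_eye'])
    else: T=np.array(m['T'])
    K=np.array(m['mtx']); np.savez('pics/'+f+'.npz',im=im,d=d,T=T,K=K)
    cv2.imwrite('pics/'+f+'.png',im[:,:,::-1])
    return im,d,T,K
def load(f):
    z=np.load('pics/'+f+'.npz');return z['im'],z['d'],z['T'],z['K']
def cloud(d,T,K):
    v,u=np.mgrid[:d.shape[0],:d.shape[1]]
    P=np.stack([(u-K[0,2])/K[0,0]*d,-(v-K[1,2])/K[1,1]*d,-d],-1)
    return P@T[:3,:3].T+T[:3,3]
E
python3 - <<'E'
from h import *
o=get_obs();print(o)
for n in('scene','top'):
    im,d,T,K=snap(n,n+'0')
    print(n,cams.camera_model(n).keys(),T.round(2).tolist(),K.tolist())
a=[cv2.imread(f'pics/{n}0.png') for n in('scene','top')]
cv2.imwrite('pics/both.png',cv2.resize(np.vstack(a),None,fx=.78,fy=.78))
E
```

```text
pics
{'time_s': 0.0, 'qpos': array([ 9.59504315e-01,  5.28461374e-01,  1.43390841e+00, -5.90864709e-06,
        1.18140813e+00, -1.78459801e-01]), 'qvel': array([-0.00055493,  0.00045819,  0.00176772, -0.00147691, -0.00118768,
        0.00033524]), 'joint_torque': array([ 2.01700765e-03, -4.40038991e+01, -1.76599270e+01,  6.34443923e-02,
        5.81768516e-02, -1.54191043e-04]), 'tool_pos': array([261.67215059, 566.76914288, 221.57265191]), 'tcp_rot': array([-4.17805584e-04,  2.14729489e-01,  9.76672951e-01, -1.00959558e-03]), 'force': array([-0.09902601,  0.33952663,  1.02132355]), 'wrist_torque': array([-0.04975485,  0.0123908 , -0.01858392]), 'width': 86.97900947700056}
scene dict_keys(['mtx', 'T']) [[-0.32, -0.75, 0.58, 1387.9], [0.95, -0.25, 0.2, 293.92], [-0.01, 0.62, 0.79, 1276.88], [0.0, 0.0, 0.0, 1.0]] [[495.72495811034986, 0.0, 253.92258385045648], [0.0, 495.72495811034986, 190.11174639409856], [0.0, 0.0, 1.0]]
top dict_keys(['mtx', 'T']) [[0.04, 0.98, -0.21, 279.81], [-1.0, 0.04, -0.0, 20.62], [0.01, 0.21, 0.98, 1293.7], [0.0, 0.0, 0.0, 1.0]] [[375.31228250533434, 0.0, 254.74532271224672], [0.0, 375.31228250533434, 179.74101892423593], [0.0, 0.0, 1.0]]
```

View pics/top0.png

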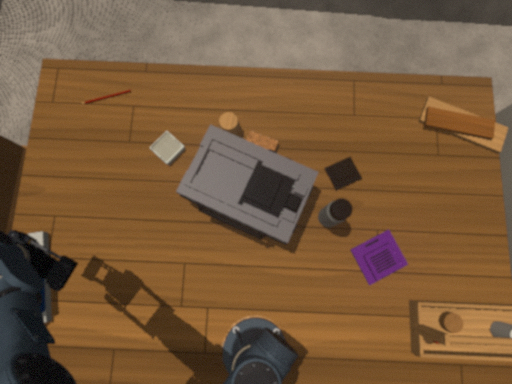

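View pics/scene0.png

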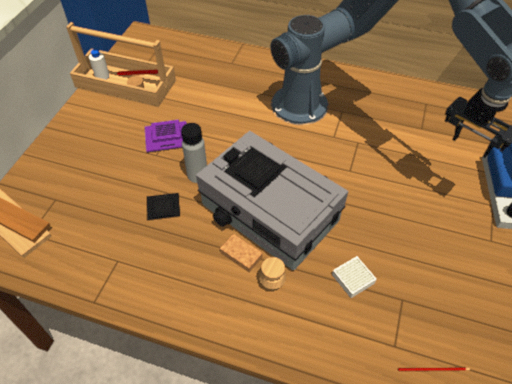

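The top view shows the extractor, about (248,185). Its black lid and tab are on the right (270,190), next to the flask (337,212). The open deck is to the upper left. Next I'll fit the machine's pose from depth.

Run:
```python
from h import *
for n in('top0','scene0'):
    im,d,T,K=load(n);P=cloud(d,T,K)
    z=P[...,2];m=(d>0)&(z>152)&(z<172)&(P[...,0]>250)&(P[...,0]<800)&(abs(P[...,1])<330)
    nn,l,st,c=cv2.connectedComponentsWithStats(m.astype(np.uint8),connectivity=4)
    k=1+st[1:,4].argmax();Q=P[l==k]
    print(n,len(Q),np.median(Q[:,2]),cv2.minAreaRect(Q[:,:2].astype(np.float32)))
    # top cloud of lid: black
    b=(im.max(-1)<50)&(z>150)&(z<200)&(P[...,0]>250)&(P[...,0]<800)&(abs(P[...,1])<330)
    B=P[b]; print('black',len(B),B.mean(0),cv2.minAreaRect(B[:,:2].astype(np.float32)))
im,d,T,K=load('scene0')
cv2.imwrite('pics/c1.png',cv2.resize(im[125:270,180:355,::-1],None,fx=4.4,fy=4,interpolation=cv2.INTER_CUBIC))
```

```text
top0 5917 161.78020847592143 ((518.796630859375, 50.034576416015625), (375.1705017089844, 249.02621459960938), 67.91374969482422)
black 1576 [487.78416956 -25.42034988 175.26286444] ((453.6958312988281, -30.768341064453125), (418.8970947265625, 191.81393432617188), 67.8423080444336)
scene0 5871 160.9251763014779 ((520.55908203125, 46.02996826171875), (378.48675537109375, 250.5425567626953), 67.65821838378906)
black 1651 [499.50519031 -25.01216686 175.29493756] ((463.8084716796875, -84.99879455566406), (291.069091796875, 146.65171813964844), 66.50370788574219)
```

View pics/c1.png

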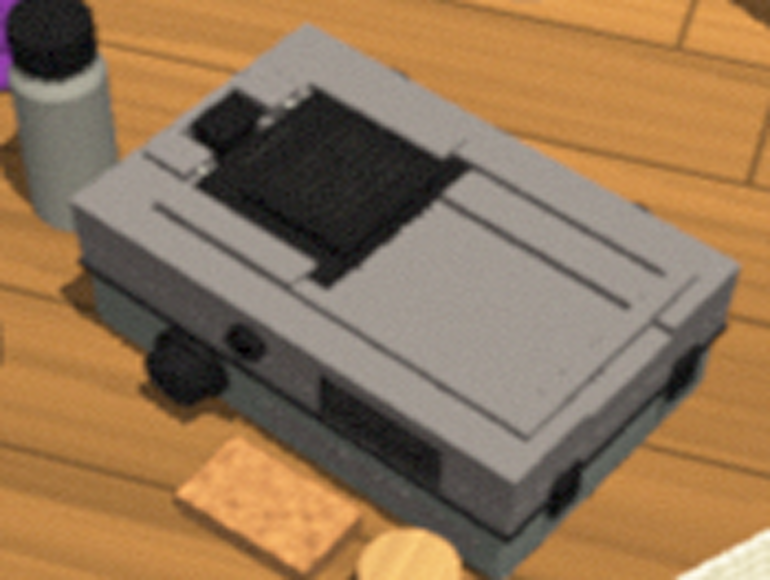

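The crop confirms the layout: tab pad at the flask end around crop (230,120), lid in front of it, open deck to the lower right. Next I'll take the tab and flask positions from depth.

Run:
```python
from h import *
a=np.radians(67.8);ey=np.array([np.cos(a),np.sin(a)]);ex=np.array([ey[1],-ey[0]]);c=np.array([519.6,48])
for n in('top0','scene0'):
    im,d,T,K=load(n);P=cloud(d,T,K);z=P[...,2]
    L=np.stack([(P[...,:2]-c)@ex,(P[...,:2]-c)@ey,z-160],-1)
    def rng(m): 
        q=L[m];return len(q),np.percentile(q,[2,50,98],axis=0).round(1).tolist()
    ok=(d>0)&(im.max(-1)<70)
    print(n,'tab',rng(ok&(abs(L[...,0])<40)&(L[...,1]<-132)&(L[...,1]>-187)&(L[...,2]>11)&(L[...,2]<30)))
    print('panel',rng(ok&(abs(L[...,0])<80)&(L[...,1]>-130)&(L[...,1]<0)&(L[...,2]>17)&(L[...,2]<32)))
    f=(d>0)&(z>60)&(z<240)&(L[...,1]<-195)&(L[...,1]>-400)&(abs(L[...,0])<250)
    print('flask',rng(f),P[f].mean(0))
    print('other>190',[ (P[...,:][(d>0)&(z>190)&(P[...,0]>250)&(abs(P[...,1])<400)]).mean(0)])
print(ex,ey)
m=cams.camera_model('wrist');print(np.array(m['hand_eye']).round(3),m['mtx'])
```

```text
top0 tab (148, [[-19.5, -167.1, 11.4], [0.9, -152.6, 16.2], [21.9, -137.3, 20.1]])
panel (955, [[-46.7, -92.2, 18.0], [0.1, -49.9, 22.3], [49.0, -6.7, 26.6]])
flask (622, [[-0.8, -312.2, -87.2], [22.1, -279.2, 53.6], [58.6, -252.1, 59.3]]) [ 435.92044157 -220.09462146  183.98096433]
other>190 [array([ 440.44084722, -227.1233866 ,  214.47390099])]
scene0 tab (114, [[-16.6, -167.2, 11.3], [7.3, -150.4, 14.9], [27.8, -137.5, 20.1]])
panel (800, [[-42.4, -92.7, 17.7], [6.9, -47.6, 21.5], [53.7, -6.1, 26.5]])
flask (985, [[13.4, -309.4, -95.8], [51.6, -268.2, 2.4], [71.7, -252.3, 58.4]]) [ 461.80936    -222.82469228  156.63333303]
other>190 [array([ 452.00828109, -228.10359094,  211.04045339])]
[ 0.92587058 -0.37784079] [0.37784079 0.92587058]
[[ 1.00000e-03  9.60000e-01  2.81000e-01  7.79490e+01]
 [ 1.00000e+00 -1.00000e-03 -1.00000e-03  3.54000e-01]
 [-1.00000e-03  2.81000e-01 -9.60000e-01 -1.62481e+02]
 [ 0.00000e+00  0.00000e+00  0.00000e+00  1.00000e+00]] [[265.97529193   0.         249.19461509]
 [  0.         265.97529193 188.96687321]
 [  0.           0.           1.        ]]
```

```bash
R='[-0.65,-0.72,-0.12],[0,0,0],0'; 
python3 -m crank '[[[-0.65,-0.72,-0.12],[0,0,0],0],[[-0.65,-0.72,-0.12],[0,0,0],0],[[-0.65,-0.72,-0.12],[0,0,0],0],[[-0.65,-0.72,-0.12],[0,0,0],0],[[-0.65,-0.72,-0.12],[0,0,0],0],[[-0.65,-0.72,-0.12],[0,0,0],0],[[-0.65,-0.72,-0.12],[0,0,0],0],[[-0.65,-0.72,-0.12],[0,0,0],0],[[-0.65,-0.72,-0.12],[0,0,0],0],[[-0.65,-0.72,-0.12],[0,0,0],0]]' | tail -c 600
python3 -m crank '[[[-0.65,-0.72,0],[0,0,0],0],[[-0.65,-0.72,0],[0,0,0],0],[[-0.65,-0.72,0],[0,0,0],0],[[-0.65,-0.72,0],[0,0,0],0],[[-0.65,-0.72,0],[0,0,0],0],[[-0.65,-0.72,0],[0,0,0],0],[[-0.65,-0.72,0],[0,0,0],0],[[-0.65,-0.72,0],[0,0,0],0],[[-0.65,-0.72,0],[0,0,0],0],[[-0.65,-0.72,0],[0,0,0],0]]' | tail -c 600
```

```text
time_s: 0.93
tool_pos: [334.0, 334.5, 252.4]
tcp_rot: [-0.0, 0.215, 0.977, -0.0]
force: [0.3, 0.5, 0.3]
width: 28.1
time_s: 1.77
tool_pos: [406.0, 103.1, 252.4]
tcp_rot: [-0.0, 0.215, 0.977, -0.0]
force: [0.9, -0.1, -1.2]
width: 0.5
```

```bash
python3 -m crank '[[[-0.66,-0.71,0],[0,0,0],0],[[-0.66,-0.71,0],[0,0,0],0],[[-0.66,-0.71,0],[0,0,0],0],[[-0.66,-0.71,0],[0,0,0],0],[[-0.66,-0.71,0],[0,0,0],0],[[-0.66,-0.71,0],[0,0,0],0],[[-0.66,-0.71,0],[0,0,0],0],[[-0.66,-0.71,0],[0,0,0],0],[[0,0,0],[0,0,1],0],[[0,0,0],[0,0,1],0]]'
python3 -m crank '[[[0,0,0],[0,0,1],0],[[0,0,0],[0,0,1],0],[[0,0,0],[0,0,1],0],[[0,0,0],[0,0,1],0],[[0,0,0],[0,0,1],0],[[0,0,0],[0,0,1],0],[[0,0,0],[0,0,1],0],[[0,0,0],[0,0,1],0],[[0,0,0],[0,0,1],0],[[0,0,0],[0,0,1],0]]'
python3 -m crank '[[[0,0,0],[0,0,1],0],[[0,0,0],[0,0,1],0],[[0,0,0],[0,0,1],0],[[0,0,0],[0,0,0.25],0],[[0,0,0],[0,0,0],0],[[0,0,0],[0,0,0],0]]'
cat > meas.py <<'E'
import sys
from h import *
f=sys.argv[1];im,d,T,K=snap('wrist',f)
o=get_obs();q=o['tcp_rot'];M=R.from_quat([q[1],q[2],q[3],q[0]]).as_matrix();print('toolx',M[:,0],'pos',o['tool_pos'],'F',o['force'])
im=im.copy();cv2.imwrite('pics/'+f+'.png',cv2.resize(im[:,:,::-1],(768,576),interpolation=cv2.INTER_CUBIC))
E
python3 meas.py w1
```

```text
time_s: 2.6
tool_pos: [466.7, -81.5, 252.2]
tcp_rot: [-0.0, 0.315, 0.949, -0.0]
force: [0.3, 0.2, -0.4]
width: 0.1
time_s: 3.43
tool_pos: [466.1, -79.9, 252.2]
tcp_rot: [-0.0, 0.73, 0.683, -0.0]
force: [-0.2, 0.8, -0.6]
width: 0.4
time_s: 3.93
tool_pos: [466.1, -79.9, 252.3]
tcp_rot: [-0.0, 0.83, 0.558, -0.0]
force: [-0.6, 0.0, 0.6]
width: 0.6
toolx [3.76662148e-01 9.26350704e-01 9.51667450e-06] pos [466.20180096 -79.92041322 252.3670797 ] F [-0.14855586  0.94267609  0.76329412]
```

View pics/w1.png

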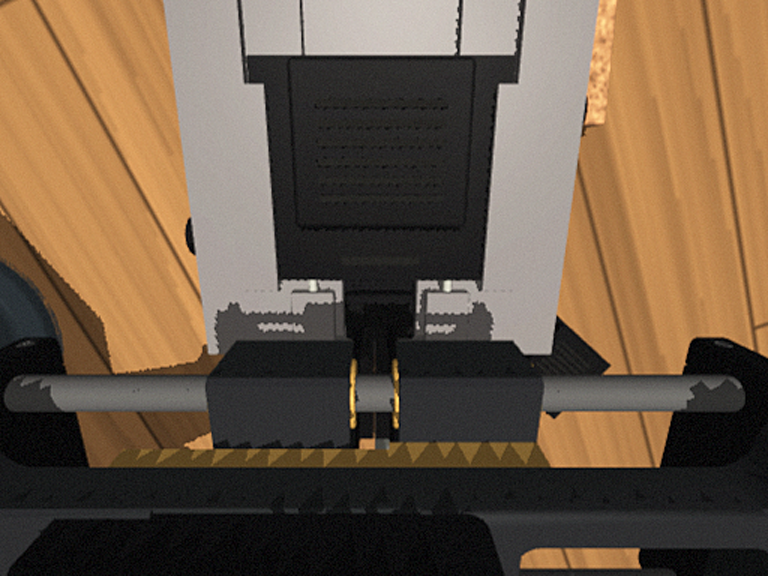

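The wrist view shows the lid panel with corners at (289,57), (475,57), (466,228) and (298,226), and the tab just behind the ledge at about (380,305), partly hidden by the fingers. I'll express these in the tool frame.

Run:
```python
from h import *
im,d,T,K=load('w1');P=cloud(d,T,K)
tx=np.array([.3767,.9263]);ty=np.array([.9263,-.3767]);p=np.array([466.2,-79.9])
def onplane(u,v,z):
    r=T[:3,:3]@np.array([(u/1.5-K[0,2])/K[0,0],-(v/1.5-K[1,2])/K[1,1],-1]);s=(z-T[2,3])/r[2];w=T[:3,3]+s*r
    return ((w[:2]-p)@tx).round(1),((w[:2]-p)@ty).round(1)
for n,u,v,z in[('pFL',290,57,182),('pFR',475,57,182),('pRL',298,226,182),('pRR',465,228,182),('deckL',166,20,160),('deckL2',203,310,160),('deckR',598,20,160),('deckR2',556,310,160),('tabL',345,291,176),('tabR',415,291,176),('flangeL',245,83,166),('flangeR',519,83,166)]: print(n,onplane(u,v,z))
L=np.stack([(P[...,:2]-p)@tx,(P[...,:2]-p)@ty,P[...,2]],-1)
ok=(d>0)&(d<600)
for lo,hi in((157,163),(164.5,168.5),(170,174),(174.5,178.5),(179,185)):
    m=ok&(L[...,2]>lo)&(L[...,2]<hi)&(abs(L[...,1])<70)&(L[...,0]>-60)
    q=L[m];print(lo,len(q),np.percentile(q,[1,50,99],axis=0).round(1).tolist())
m=ok&(abs(L[...,2]-160)<4)&(abs(L[...,1])<150)
q=L[m];print('deck z',np.median(q[:,2]),q[:,1].min(),q[:,1].max())
row=[tuple(L[int(v/1.5),int(u/1.5)].round(1)) for u,v in((380,140),(380,262),(360,300),(380,300),(400,300),(450,310),(310,310),(220,200),(550,200))];print(row)
```

```text
pFL (np.float64(132.5), np.float64(-44.6))
pFR (np.float64(132.6), np.float64(51.8))
pRL (np.float64(44.4), np.float64(-45.1))
pRR (np.float64(43.4), np.float64(52.4))
deckL (np.float64(156.1), np.float64(-116.9))
deckL2 (np.float64(-15.8), np.float64(-116.8))
deckR (np.float64(156.3), np.float64(124.0))
deckR2 (np.float64(-15.5), np.float64(122.7))
tabL (np.float64(2.9), np.float64(-18.9))
tabR (np.float64(2.9), np.float64(25.0))
flangeL (np.float64(123.1), np.float64(-73.9))
flangeR (np.float64(123.3), np.float64(81.3))
157 3115 [[-34.8, -69.5, 158.2], [147.6, -46.1, 160.2], [165.8, 69.7, 162.0]]
164.5 8643 [[0.4, -66.1, 164.7], [38.1, 0.9, 166.2], [137.8, 68.2, 168.1]]
170 2729 [[-30.9, -69.8, 170.0], [33.4, -52.2, 171.6], [121.0, 69.9, 173.6]]
174.5 1117 [[-28.2, -18.3, 174.6], [-10.1, 3.8, 176.1], [134.2, 24.7, 178.0]]
179 13509 [[45.8, -45.5, 180.2], [92.7, 2.9, 182.3], [132.7, 51.3, 184.3]]
deck z 160.1781448163009 -117.68508742482281 123.66097924068083
[(np.float64(91.9), np.float64(2.2), np.float64(183.8)), (np.float64(19.9), np.float64(2.8), np.float64(166.0)), (np.float64(-2.9), np.float64(-9.5), np.float64(176.6)), (np.float64(-2.9), np.float64(2.8), np.float64(176.5)), (np.float64(-2.7), np.float64(15.0), np.float64(177.0)), (np.float64(-11.8), np.float64(49.2), np.float64(168.4)), (np.float64(-11.0), np.float64(-42.9), np.float64(170.8)), (np.float64(57.9), np.float64(-97.8), np.float64(160.4)), (np.float64(58.2), np.float64(108.4), np.float64(161.1))]
```

Midline is at tool y +3.3, tab centre at tool x about -13, and the yaw agrees. Next I'll go above the tab and press.

```bash
python3 -m crank '[[[-0.52,0.13,0],[0,0,0],0],[[0,0,0.8],[0,0,0],0],[[0,0,0.8],[0,0,0],0],[[0,0,0.8],[0,0,0],0],[[0,0,0.3],[0,0,0],0],[[0,0,0],[0,0,0],0]]'
python3 -m crank '[[[0,0,0.2],[0,0,0],0],[[0,0,0.2],[0,0,0],0],[[0,0,0],[0,0,0],0],[[0,0,0],[0,0,0],0]]'
```

```text
time_s: 4.48
tool_pos: [463.2, -92.7, 183.4]
tcp_rot: [-0.002, 0.83, 0.558, -0.001]
force: [-0.3, -0.0, -0.1]
width: 0.3
time_s: 4.82
tool_pos: [465.0, -93.4, 175.5]
tcp_rot: [0.001, 0.83, 0.558, 0.0]
force: [0.2, -0.5, -0.5]
width: 0.8
```

```bash
python3 -m crank '[[[0,0,0.12],[0,0,0],0],[[0,0,0.12],[0,0,0],0],[[0,0,0],[0,0,0],0]]'
python3 -m crank '[[[0,0,0.08],[0,0,0],0],[[0,0,0],[0,0,0],0]]'
```

```text
time_s: 5.07
tool_pos: [465.0, -93.5, 169.7]
tcp_rot: [0.001, 0.83, 0.558, 0.0]
force: [-0.7, 0.3, 6.7]
width: 0.4
time_s: 5.23
tool_pos: [465.0, -93.5, 167.9]
tcp_rot: [0.001, 0.83, 0.558, 0.0]
force: [-0.1, 0.4, 7.2]
width: 0.9
```

```bash
python3 -m crank '[[[0,0,0.04],[0,0,0],0],[[0,0,0],[0,0,0],0],[[0,0,-1],[0,0,0],0],[[0,0,-1],[0,0,0],0],[[0,0,0],[0,0,0],0]]'
python3 meas.py w2
python3 - <<'E'
from h import *
im,d,T,K=load('w2');P=cloud(d,T,K)
o=get_obs();tx=np.array([.3767,.9263]);ty=np.array([.9263,-.3767]);p=np.array(o['tool_pos'][:2])
L=np.stack([(P[...,:2]-p)@tx,(P[...,:2]-p)@ty,P[...,2]],-1);ok=(d>0)&(d<600)
for lo,hi in((179,186),):
    m=ok&(L[...,2]>lo)&(L[...,2]<hi)&(abs(L[...,1])<70)&(L[...,0]>20)
    q=L[m];print(lo,len(q),np.percentile(q,[1,50,99],axis=0).round(1).tolist())
E
```

```text
time_s: 5.65
tool_pos: [467.3, -94.4, 220.0]
tcp_rot: [0.004, 0.83, 0.558, 0.002]
force: [0.7, 0.0, 0.2]
width: 0.5
toolx [ 3.77222369e-01  9.26122666e-01 -3.01429350e-04] pos [466.26252502 -93.98534294 218.34492513] F [0.09978752 0.01607792 0.09764635]
179 16844 [[74.3, -50.8, 180.2], [113.4, -2.5, 182.4], [146.6, 45.9, 184.5]]
```

View pics/w2.png

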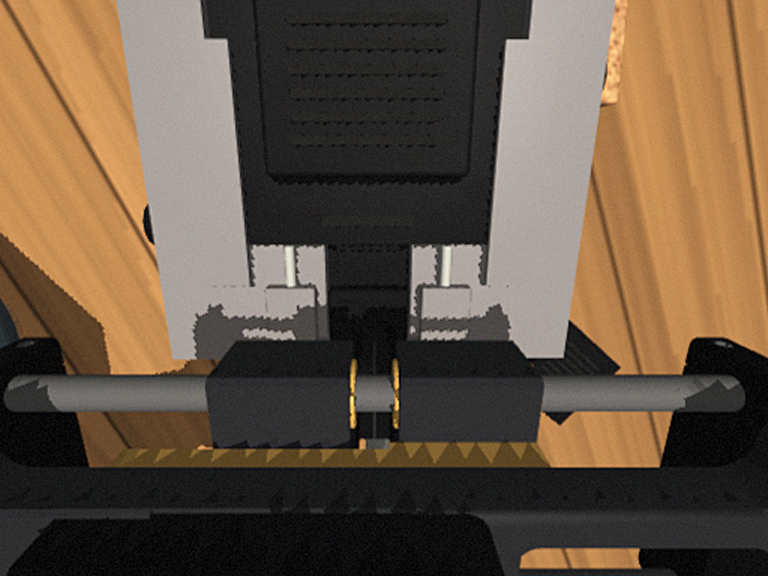

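The lid has sprung forward about 17 mm: pins visible at (290,265) and (446,265), push face now 74 mm ahead of the TCP. The TCP is about 2.4 mm off the midline, so I'll correct that, go over the ledge with fingers part open, and lower.

```bash
python3 -m crank '[[[0.76,-0.1,0],[0,0,0],0.45],[[0.76,0,0],[0,0,0],0.45],[[0.76,0,0],[0,0,0],0.45],[[0,0,0.7],[0,0,0],0.45],[[0,0,0.7],[0,0,0],0.45],[[0,0,0],[0,0,0],0.45],[[0,0,0],[0,0,0],0.45]]'
```

```text
time_s: 6.28
tool_pos: [482.4, -39.1, 179.8]
tcp_rot: [-0.002, 0.83, 0.558, -0.001]
force: [0.9, -0.5, -0.5]
width: 35.9
```

```bash
python3 -m crank '[[[0,0.1,0.2],[0,0,0],0.45],[[0,0,0.12],[0,0,0],0.45],[[0,0,0],[0,0,0],0.45],[[0,0,0],[0,0,0],0.45]]'
```

```text
time_s: 6.62
tool_pos: [486.2, -40.7, 173.3]
tcp_rot: [0.0, 0.83, 0.558, 0.0]
force: [-1.0, 0.2, -0.1]
width: 38.7
```

```bash
python3 -m crank '[[[0.2,0,0],[0,0,0],0.45],[[0.3,0,0],[0,0,0],0.45],[[0.32,0,0],[0,0,0],0.45],[[0.32,0,0],[0,0,0],0.45],[[0.32,0,0],[0,0,0],0.45],[[0.32,0,0],[0,0,0],0.45],[[0.32,0,0],[0,0,0],0.45],[[0.32,0,0],[0,0,0],0.45],[[0.32,0,0],[0,0,0],0.45],[[0.32,0,0],[0,0,0],0.45]]'
```

```text
time_s: 7.45
tool_pos: [515.1, 31.2, 173.0]
tcp_rot: [-0.0, 0.83, 0.558, -0.0]
force: [-0.8, -1.3, 0.6]
width: 39.0
```

```bash
python3 -m crank '[[[0.32,0,0],[0,0,0],0.45],[[0.32,0,0],[0,0,0],0.45],[[0.32,0,0],[0,0,0],0.45],[[0.32,0,0],[0,0,0],0.45],[[0.32,0,0],[0,0,0],0.45],[[0.25,0,0],[0,0,0],0.45],[[0.1,0,0],[0,0,0],0.45],[[0,0,0],[0,0,0],0.45],[[0,0,0],[0,0,0],0.45]]'
python3 meas.py w3
python3 - <<'E'
from h import *
im,d,T,K=load('w3');P=cloud(d,T,K)
p=np.array([519.6,48]);o=np.array([464,-93.05]);tx=np.array([.3767,.9263]);ty=np.array([.9263,-.3767])
L=np.stack([(P[...,:2]-o)@tx,(P[...,:2]-o)@ty,P[...,2]],-1);ok=(d>0)&(d<600)
m=ok&(L[...,2]>179)&(L[...,2]<186)&(abs(L[...,1])<70)&(L[...,0]>150)
q=L[m];print(len(q),np.percentile(q,[1,50,99],axis=0).round(1).tolist())
E
```

```text
time_s: 8.2
tool_pos: [533.2, 75.7, 172.9]
tcp_rot: [-0.0, 0.83, 0.558, -0.0]
force: [0.6, -0.8, -0.2]
width: 38.9
toolx [3.77509325e-01 9.26005781e-01 5.69119533e-05] pos [533.16758035  75.54275522 172.94678896] F [-0.89672439  0.42780048  0.65851926]
26760 [[196.8, -48.3, 180.5], [245.9, -0.2, 182.3], [284.1, 48.0, 184.3]]
```

View pics/w3.png

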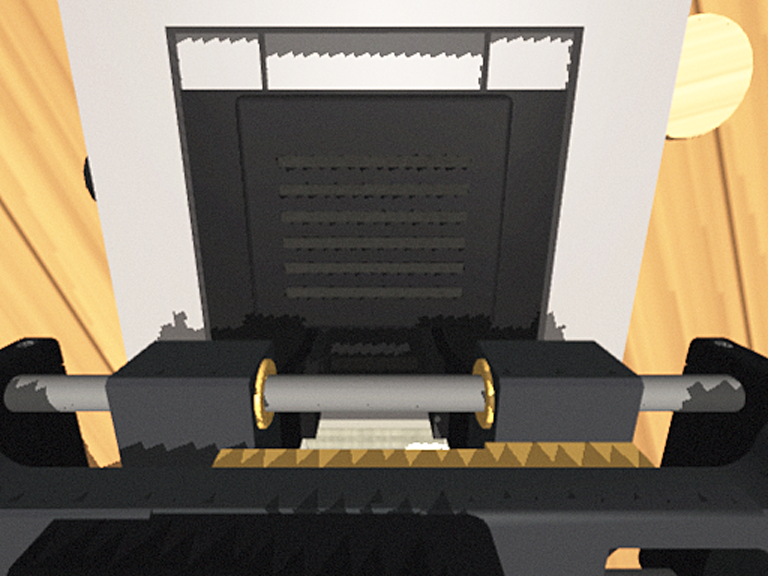

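The lid is out on the deck: front edge of the panel moved 139 mm in total, so its centre is at about extractor y +69. The filter shows at (370,430) and the gap to the end rim is visible. I'll back off, rise and check.

```bash
python3 -m crank '[[[-0.3,0,0],[0,0,0],0.45],[[-0.3,0,0],[0,0,0],0.45],[[0,0,-0.6],[0,0,0],0.45],[[0,0,-1],[0,0,0],0.45],[[0,0,-1],[0,0,0],0.45],[[-1,0,-1],[0,0,0],0.45],[[-1,0,-1],[0,0,0],0.45],[[-1,0,-1],[0,0,0],0.45],[[0,0,0],[0,0,0],0.45],[[0,0,0],[0,0,0],0.45]]'
python3 - <<'E'
from h import *
im,d,T,K=snap('wrist','w4');P=cloud(d,T,K);print(get_obs()['force'])
o=np.array([464,-93.05]);tx=np.array([.3767,.9263]);ty=np.array([.9263,-.3767])
L=np.stack([(P[...,:2]-o)@tx,(P[...,:2]-o)@ty,P[...,2]],-1)
m=(d>0)&(L[...,2]>179)&(L[...,2]<186)&(abs(L[...,1])<70)&(L[...,0]>150)
q=L[m];print(len(q),np.percentile(q,[1,50,99],axis=0).round(1).tolist())
A=np.c_[q[:,:2],np.ones(len(q))];print('tilt',np.linalg.lstsq(A,q[:,2],rcond=None)[0][:2])
s,ds,_,_=snap('scene','scene1')
im0=load('scene0')[0]
cv2.imwrite('pics/fin.png',np.vstack([cv2.resize(s[:,:,::-1],None,fx=.78,fy=.78),cv2.resize(im[:,:,::-1],None,fx=.78,fy=.78)])[:600])
E
```

```text
time_s: 9.08
tool_pos: [499.5, -9.5, 314.4]
tcp_rot: [0.001, 0.831, 0.557, 0.001]
force: [-0.2, 0.7, -0.4]
width: 39.5
[-0.87026733  0.19640792 -0.73365735]
8365 [[196.6, -48.6, 180.0], [235.4, -0.5, 182.4], [270.3, 48.4, 184.5]]
tilt [ 0.00501342 -0.00031944]
```

View pics/fin.png

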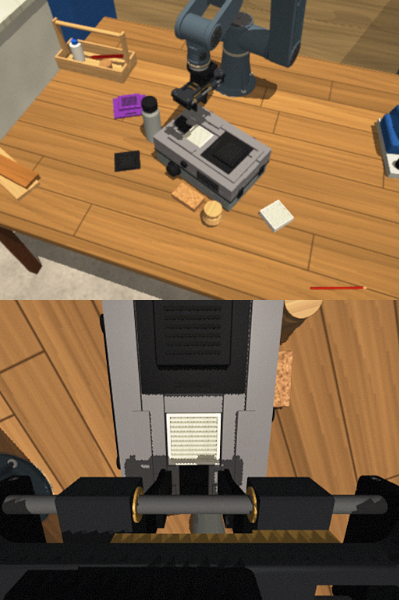

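The filter is fully uncovered (200,440), the lid lies flat on the deck (193,350), the bystanders look unmoved and the arm is clear. I'll check the tab height, then hand in.

Run:
```python
from h import *
o=np.array([464,-93.05]);tx=np.array([.3767,.9263]);ty=np.array([.9263,-.3767])
for n in('scene0','scene1','w4'):
    im,d,T,K=load(n);P=cloud(d,T,K);L=np.stack([(P[...,:2]-o)@tx,(P[...,:2]-o)@ty,P[...,2]],-1)
    m=(d>0)&(abs(L[...,0])<10)&(abs(L[...,1]-(0 if n=='w4' else 4))<14)&(L[...,2]<200);print(n,m.sum(),np.median(L[m][:,2]) if m.any() else None)
print(job.job_done())
```

```text
scene0 69 173.83340728968756
scene1 69 175.10500446973242
w4 188 175.56405337740773
the job is handed in; nothing more can be done
None
```

I pressed the snap tab with the shut fingertips, about 8–9 mm down at roughly 7 N, and the lid sprang forward about 17 mm. I then pushed the lid along its rails with the part-open fingers against its panel, backed off and handed the job in. The robot's clock stood at about 9 s of the 38 s allowed, and no verdict is reported.

The last checks before handing in:
- **Lid:** its centre was at about extractor y +69 mm and within about 1 mm of the midline. The measured tilt was about 0.005 rad.
- **Filter:** it was completely uncovered.
- **Tab:** it was back up. Its top measured 175.6 mm from the wrist camera and 175.1 mm from the scene camera, against 176 mm nominal.
- **Bystanders:** they looked unmoved in the final scene picture, but I did not measure their positions.
- **Robot:** the arm was clear, about 130 mm above the lid, with about 1 N or less on the force reading, which is noise.

Two things disagreed slightly. The fixed cameras differed from each other by up to about 6 mm across the machine, so I relied on the wrist camera. The measured tool position also drifted 2–3 mm from the commanded one while moving, which I corrected before pushing.

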